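True up the swing fence of a squaring board with an L-square and hold it

TASK

The swing fence of the squaring board has slipped inward: pick up the L-square by its wooden grip, lay it flat on the board and press it fully home into the corner, one leg flush along the rear fence, the other against the heel, so that it pushes the swing fence out square. Move the fence only with the square, not the fingers, and leave the other things alone. Finish still gripping the square and pressing it against both sides; do not let go.

Things in the scene. Friction and masses are not known exactly. Their poses are not given: they have to be found in the camera images.
- board: Fixed grey laminate plate, slippery, 186 x 176 x 8 mm on 3 mm feet on the table, carrying 12 mm high wooden fences (tops 23 mm above the table). Origin: inner corner of the fences, at the plate's underside; z up, x away from the robot at yaw 0, y left. Rear fence's inner face is x = 0, heel's is y = 0; work area x < 0, y < 0. Plate spans x -158..+28, y -147..+29 mm.
- rear_fence: Fixed wooden fence at the far side of the board, 18 mm thick, 12 mm high. Same axes as the board; origin at the inner corner on top of the plate. Inner face x = 0, from y = -128 to +18 mm.
- heel: Fixed short wooden block at the left of the corner, that carries the swing fence. Same axes and origin as the rear fence. Inner face y = 0, from x = -26 to 0 mm. The square stops against it.
- swing_fence (a joint): Swing fence angle. Wooden bar 18 mm thick, 12 high, 130 long, from its pivot at board (-36, +9) mm towards board -x; brass pivot head and pin stand 7 mm above it. 0 = square to the rear fence, inner face in line with the heel's; positive = free end turned inward (board -y); starts 0.08 to 0.22, range -0.12..0.35 rad; no spring, stays where left, friction about 0.12 N m.
- square: Loose L-square, 8 mm aluminium, about 0.18 kg, flat. Origin: outer corner, underside; z up. One leg along its -y (115 x 28 mm, outer face x = 0), one along -x (128 x 24 mm, outer face y = 0). Home in the corner, its origin and axes match the board's, 8 mm up. On the -y leg stands a dark wooden grip, 18 mm wide (x -23..-5), 76 long (y -90..-14), top 40 mm above the underside.
- square_grip (a point): Point in the wooden grip of the square, on its middle plane, at square (x -14, y -52, z +28) mm; take it across its 18 mm width (along the square's x).
- grip_leg_end (a point): Outer edge of the square at the end of the leg with the grip, at square (0, -115, +4) mm; touches the rear fence (board x = 0) when home.
- bare_leg_end (a point): Outer edge of the square at the end of the bare leg, at square (-128, 0, +4) mm; touches the swing fence (board y = 0) when home.
- beeswax: Loose amber wax cake, 38 x 58 x 18 mm; a bystander, leave alone. Origin at its underside.
- edge_paint: Loose brown jar with black cap, 43 mm wide, 70 mm high; a bystander. Origin at its underside.
- clip: Loose black binder clip, 32 x 48 x 34 mm; a bystander. Origin at its underside.

How it is judged:
By the outcome, as a careful person would: the job done as asked, in the order asked, and still so for the second after the job is handed in, while the arm keeps its last pose, push and grip.
It also fails if it takes over 53 s, if anything falls off the work surface, if the arm or the gripper's body presses on something with over 40 N, if the wrist force passes 120 N, or if a joint passes its speed limit or range.

ROBOT

A 6-joint arm with a two-finger parallel gripper is mounted at the origin on a cart in front of the work surface, level with it; the furniture and walls round the work are solid. World frame = base frame: x ahead of the robot, y to its left, z up, the work surface at z = 0. Lengths are in mm, angles in rad, forces in N, time in s.
With the tool pointing down it reaches from about 425 to 950 mm from the base axis. Payload 3.5 kg.
Tool frame: the origin (TCP) lies midway between the tips of the shut fingers; the grasp point (between the pads) lies 19 mm behind it; z points along the fingers, y is the line along which they close (so a half turn about z gives the same grasp; the last joint's range is limited). The gripper opens to 85 mm and grips with 20 to 120 N. Pads are 22 mm wide; open, the fingers measure 114 mm over their backs; the gripper's body (76 mm by 85 mm) begins 54 mm behind the grasp point. The pads swing forward as they close: fully open they stand 13 mm farther back than shut.
Start: joints at [1.099, 0.286, 1.577, -0, 1.279, -0.15], TCP at [213.449, 640.348, 231.325] pointing down, gripper open.
Joint ranges: [-2.77, 2.77], [-0.9, 2.22], [0.21, 2.48], [-1.53, 4.67], [0.24, 2.81], [-2.84, 2.84]. Speed limits (rad/s): [2.79, 2.79, 3.14, 3.14, 3.14, 3.14].

INTERFACE

Orientations are given as a 3x3 rotation matrix whose columns are the frame's x, y, z axes.
In Python, from station import readout, read_camera, order gives the robot as it stands. The module is installed in compiled form; this text tells all that it offers.
- The arm moves only by the tool send_rows, never from a script. Its argument "commands" is text: rows parted by semicolons, each of 6 numbers parted by spaces: the shift along the world's x, y, z in mm, then the turn, a rotation vector about the world's x, y, z in degrees. In form: tx ty tz rx ry rz; .... A call has exactly 8 rows; each row shifts and turns the commanded pose from where the row before left it; what a row does not reach is not made up. A row lasts 1/12 s, in which the tool goes at most 41.7 mm and 7.16 degrees, less where a joint would pass 70% of its speed; a pose out of reach is approached as far as the arm can. A call with a gripper value outside its range is refused whole. "fingers" is the finger opening in mm, from 0 to 85.4, set as the call begins (left out, the last holds). The fingers move at their own pace and stop on an object; "squeeze" is the grip in N (left out, the last holds). Time passes only in rows, so rows that do not move let the fingers close, or fill a call up. It gives the time, the measured TCP pose, the force, the opening and the grip force at its end, in the units of the state.
- readout.get_state(): the state, without advancing time (a new reading comes with each control period).
- read_camera(name): name is "scene" or "top"; returns a dict with "pixels" (384x512x3 uint8, red, green, blue), "mtx" (3x3 intrinsics, pixels), "dist_coeffs" ([k1, k2, p1, p2, k3] as OpenCV has them; the pictures are not rectified), "world_from_camera" (4x4, takes a point from camera to world coordinates). Camera axes: x right, y down, z forward; pixel columns grow to the right and rows downward; lengths in mm; the calibration is good to about 2 mm. A picture is of the moment at which its call begins. There is no depth.
- order.sign_off(): hands the job in; it is judged then, once.
The state is a dict: "t": time; "joints": joint angles; "dq": joint speeds; "joint_torque": joint torques, N m; "eef_pos": TCP position; "tool_rot": TCP orientation; "force": force on the tool from outside, world axes, zero at the start; "torque": the same for the moment, N m; "width": finger opening in mm; "finger_force": force on a finger pad.
Only numpy, scipy, OpenCV 4.12 (cv2) and the standard library are available. Lean on these libraries where they do the work, as an engineer would, in place of code of your own. Each camera call takes 0.05 s, during which the arm holds its last target. There are 200 camera calls.

## Working session

There is one attempt and no reset: what is moved stays moved. The work goes in short steps, Python scripts to look and compute and a tool call to move; the robot and the scene stay as the last step left them, time stands still between calls to the robot, and variables do not carry over. Pictures are saved under pics/ and viewed, at most 10 in all, crops included, and the job is handed in when it is done.

Besides the shell and the picture viewer there is one more tool, called after "Emit:" as a command line: name --argument value ..., lists and objects as JSON in quotes. send_rows: Moves the arm, as the interface text tells. Its arguments: {"type":"object","properties":{"commands":{"type":"string"},"fingers":{"type":"number"},"squeeze":{"type":"number"}},"required":["commands"]}

```bash
mkdir -p pics; python3 - <<'E'
from station import readout, read_camera
import cv2,numpy as np,pickle
s=readout.get_state();print({k:np.round(s[k],3).tolist() for k in('t','eef_pos','tool_rot','force','width')})
for n in('scene','top'):
    c=read_camera(n);pickle.dump(c,open(n+'.pkl','wb'))
    cv2.imwrite(f'pics/{n}1.png',cv2.resize(c['pixels'][:,:,::-1],(800,600),interpolation=cv2.INTER_CUBIC))
    print(np.round(c['mtx'],1).tolist(),c['dist_coeffs'],np.round(c['world_from_camera'],3).tolist())
E
```

```text
{'t': 0.0, 'eef_pos': [213.161, 639.763, 229.938], 'tool_rot': [[-0.949, 0.316, -0.001], [0.316, 0.949, -0.002], [0.0, -0.002, -1.0]], 'force': [0.489, -0.137, -0.299], 'width': 85.354}
[[373.7, 0.0, 255.6], [0.0, 373.7, 192.0], [0.0, 0.0, 1.0]] [-0.00137644  0.          0.          0.          0.        ] [[-0.676, -0.537, 0.505, 62.911], [-0.736, 0.511, -0.444, 333.194], [-0.019, -0.672, -0.741, 806.571], [0.0, 0.0, 0.0, 1.0]]
[[470.1, 0.0, 249.6], [0.0, 470.1, 189.6], [0.0, 0.0, 1.0]] [0.00247706 0.         0.         0.         0.        ] [[0.006, -0.991, 0.135, 383.478], [-1.0, -0.009, -0.015, -93.487], [0.016, -0.135, -0.991, 1325.664], [0.0, 0.0, 0.0, 1.0]]
```

View pics/top1.png

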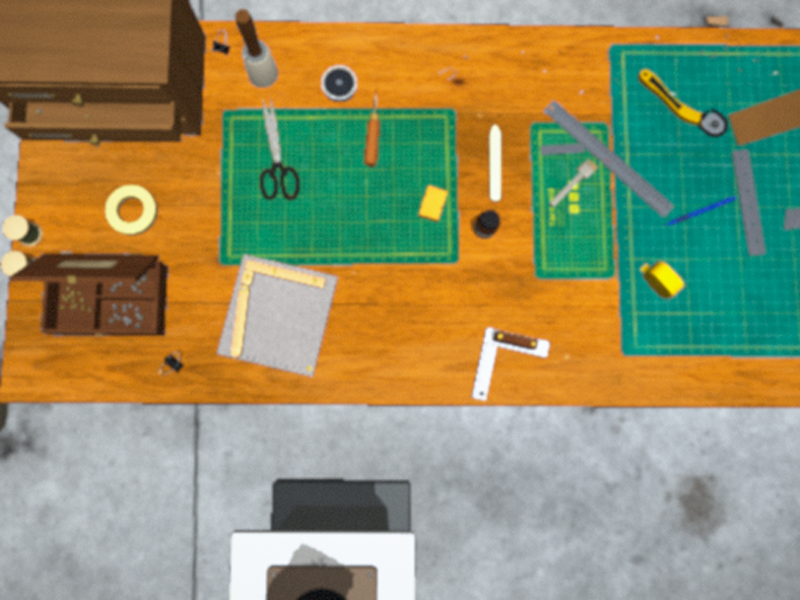

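View pics/scene1.png

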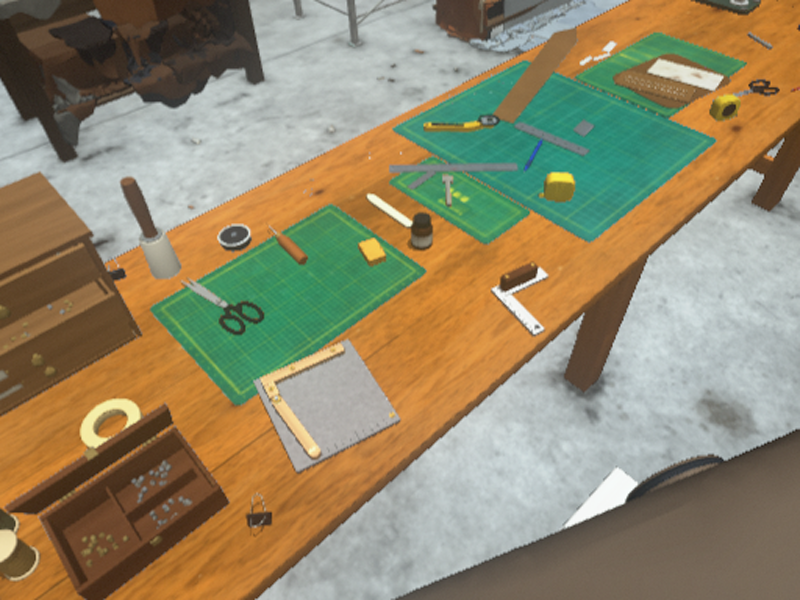

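Top view (800 px): board with fences, plate corners about (243,255), (337,275), (312,375), (218,352); square with outer corner near (488,328), grip leg end (549,343), bare leg end (480,399). I'll make crops for precision.

```bash
cat > h.py <<'E'
import numpy as np,cv2,pickle
def world(c,uv,z):
    uv=np.array(uv,float).reshape(-1,1,2)
    n=cv2.undistortPoints(uv,c['mtx'],c['dist_coeffs'])[:,0]
    T=c['world_from_camera'];d=np.c_[n,np.ones(len(n))]@T[:3,:3].T;o=T[:3,3]
    return o+d*((np.asarray(z)-o[2])/d[:,2])[:,None]
def proj(c,P):
    W=np.linalg.inv(c['world_from_camera'])
    return cv2.projectPoints(np.array(P,float).reshape(-1,1,3),W[:3,:3],W[:3,3],c['mtx'],c['dist_coeffs'])[0][:,0]
def crop(c,x,y,w,h,s):
    return cv2.resize(c['pixels'][y:y+h,x:x+w,::-1],(w*s,h*s),interpolation=cv2.INTER_CUBIC)
E
python3 - <<'E'
from h import *
t=pickle.load(open('top.pkl','rb'));s=pickle.load(open('scene.pkl','rb'))
cv2.imwrite('pics/c1.png',np.hstack([crop(t,135,160,88,85,6),np.pad(crop(t,300,205,45,55,6),((0,180),(0,0),(0,0)))]))
cv2.imwrite('pics/c2.png',np.hstack([crop(s,160,215,98,90,5),np.pad(crop(s,310,163,45,55,5),((0,175),(0,0),(0,0)))]))
E
```

```text
(no output)
```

View pics/c1.png

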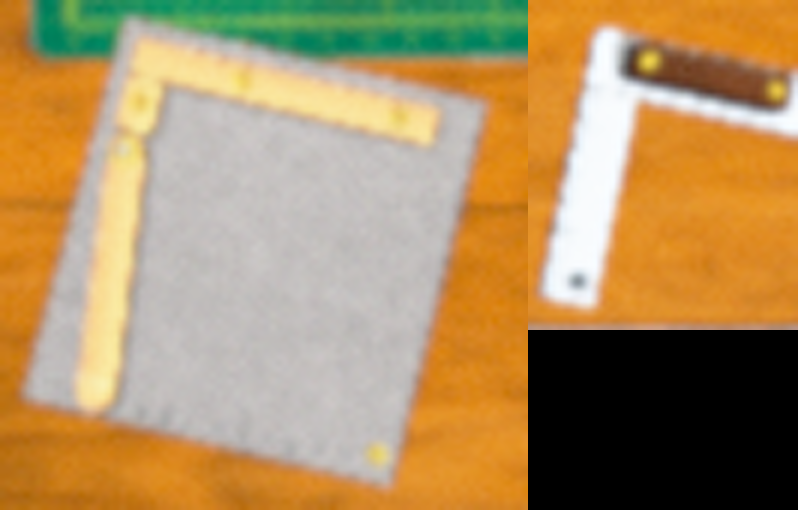

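View pics/c2.png

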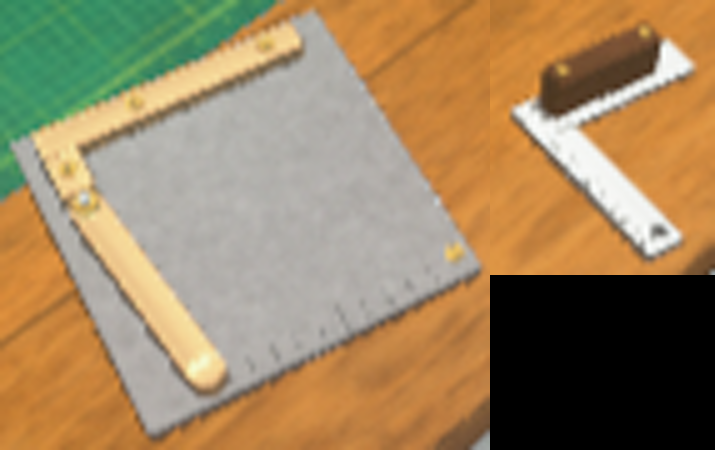

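Top crop: plate corners (128,18),(488,100),(390,487),(22,400); square corner (597,27), bare end (543,297)/(594,307). The scene crop shows the same corners, with the swing fence turned inward. Now I fit the poses to both views.

```bash
cat > fit.py <<'E'
from h import *
from scipy.optimize import least_squares
def fit(obs,x0):
    # obs: (cam, uv, local xyz)
    def P(p,l):
        a=p[2];l=np.array(l);return np.c_[p[0]+np.cos(a)*l[:,0]-np.sin(a)*l[:,1],p[1]+np.sin(a)*l[:,0]+np.cos(a)*l[:,1],l[:,2]]
    def r(p): return np.concatenate([(proj(c,P(p,l))-np.array(uv)).ravel() for c,uv,l in obs])
    o=least_squares(r,x0,loss='soft_l1',x_scale=[10,10,.05]);return o.x,r(o.x).reshape(-1,2)
E
python3 - <<'E'
from fit import *
t=pickle.load(open('top.pkl','rb'));s=pickle.load(open('scene.pkl','rb'))
f=lambda p,x,y,k:(np.array(p,float)+.5)/k-.5+[x,y]
pl=[(28,29,11),(28,-147,11),(-158,-147,11),(-158,29,11)]
fe=[(18,18,23),(18,-128,23)]
bt=f([(128,18),(488,100),(390,487),(22,400),(138,40),(441,108)],135,160,6)
bs=f([(12,145),(312,10),(480,266),(150,431),(35,132),(300,27)],160,215,5)
sq=[(0,0,8),(-128,0,8),(-128,-24,8),(-28,-24,8)]
st=f([(69,27),(15,297),(66,307),(109,100)],300,205,6)
ss=f([(22,115),(158,256),(192,238),(204,68)],310,163,5); sql=[(0,0,8),(-128,0,6),(-128,-24,8),(-28,-115,8)]
for nm,obs in(('board',[(t,bt,pl+fe),(s,bs,pl+fe)]),('sq',[(t,st,sq),(s,ss,sql)])):
    x0=[500,100,-.2] if nm=='board' else [440,-230,-.2]
    for o in(obs,obs[:1],obs[1:]):
        p,r=fit(o,x0);print(nm,p.round(3),np.abs(r).max().round(2))
    p,r=fit(obs,x0);print(r.round(1).tolist())
# swing tip: inner edge of fence in top crop, z=23
print(world(t,f([(122,400),(147,150),(108,405)],135,160,6),[23]*3).round(1))
E
```

```text
board [ 6.05890e+02  1.31113e+02 -2.28000e-01] 1.77
board [ 6.05126e+02  1.32103e+02 -2.25000e-01] 0.42
board [ 6.07241e+02  1.29491e+02 -2.34000e-01] 1.42
[[-0.0, -0.5], [0.3, 0.2], [0.4, -0.0], [0.3, -0.3], [0.4, -0.7], [0.4, 0.1], [-0.5, 0.1], [1.0, -0.1], [1.2, 0.7], [-0.1, 1.8], [-0.6, 1.0], [-1.7, -0.9]]
sq [ 5.10106e+02 -2.87155e+02 -2.11000e-01] 0.89
sq [ 5.09060e+02 -2.87465e+02 -2.12000e-01] 0.4
sq [ 5.11594e+02 -2.87699e+02 -2.17000e-01] 0.91
[[0.0, -0.1], [-0.0, -0.4], [-0.1, -0.2], [-0.2, -0.8], [-0.2, -0.5], [0.6, 0.9], [0.8, 0.5], [0.3, -0.0]]
[[457.3 147.5  23. ]
 [573.6 139.8  23. ]
 [455.  153.8  23. ]]
```

Emit:
send_rows --commands "18 -24.4 0 0 0 -5.2;18 -24.4 0 0 0 -5.2;18 -24.4 0 0 0 -5.2;18 -24.4 0 0 0 -5.2;18 -24.4 0 0 0 -5.2;18 -24.4 0 0 0 -5.2;18 -24.4 0 0 0 -5.2;18 -24.4 0 0 0 -5.2" --fingers 85

```text
t: 0.77
eef_pos: [357.8, 443.7, 230.8]
tool_rot: [[-0.496, 0.868, -0.001], [0.868, 0.496, -0.001], [-0.0, -0.001, -1.0]]
force: [0.1, 0.7, -0.7]
width: 85.0
finger_force: 0.0
```

Emit:
send_rows --commands "18 -24.4 0 0 0 -5.2;18 -24.4 0 0 0 -5.2;18 -24.4 0 0 0 -5.2;18 -24.4 0 0 0 -5.2;18 -24.4 0 0 0 -5.2;18 -24.4 0 0 0 -5.2;18 -24.4 0 0 0 -5.2;18 -24.4 0 0 0 -5.2"

```text
t: 1.43
eef_pos: [501.8, 248.5, 230.8]
tool_rot: [[0.206, 0.979, -0.001], [0.979, -0.206, -0.0], [-0.0, -0.001, -1.0]]
force: [0.0, -0.2, 0.5]
width: 85.1
finger_force: 0.0
```

Emit:
send_rows --commands "-1 -36.6 -7 0 0 0;-1 -36.6 -7 0 0 0;-1 -36.6 -7 0 0 0;-1 -36.6 -7 0 0 0;-1 -36.6 -7 0 0 0;-1 -36.6 -7 0 0 0;-1 -36.6 -7 0 0 0;-1 -36.6 -7 0 0 0"

```text
t: 2.1
eef_pos: [492.7, -44.4, 174.7]
tool_rot: [[0.202, 0.979, -0.0], [0.979, -0.202, 0.0], [0.0, -0.0, -1.0]]
force: [1.6, -0.5, -0.7]
width: 85.1
finger_force: 0.0
```

Emit:
send_rows --commands "-1 -36.6 -7 0 0 0;-1 -36.6 -7 0 0 0;-1 -36.6 -7 0 0 0;-1 -36.6 -7 0 0 0;-1 -36.6 -7 0 0 0;-1 -36.6 -7 0 0 0;-1 -36.6 -7 0 0 0;-1 -36.6 -7 0 0 0"

```text
t: 2.77
eef_pos: [484.8, -337.2, 118.4]
tool_rot: [[0.202, 0.979, -0.001], [0.979, -0.202, 0.001], [0.001, -0.001, -1.0]]
force: [0.6, -0.4, 0.8]
width: 85.0
finger_force: 0.0
```

```bash
python3 - <<'E'
from fit import *
from station import readout
s=readout.get_state();R=np.array(s['tool_rot']);print(s['t'],np.round(s['eef_pos'],1),np.degrees(np.arctan2(R[1,1],R[0,1])),R[:,2].round(4),np.round(s['joints'],2))
t=pickle.load(open('top.pkl','rb'));c=pickle.load(open('scene.pkl','rb'))
# grip top ends: measured vs model
for n,k,off,q in(('top',t,(300,205,6),[(120,60),(257,92)]),('scene',c,(310,163,5),[(58,68),(160,33)])):
    u=(np.array(q)+.5)/off[2]-.5+off[:2];print(n,world(k,u,[40,40]).round(1), world(k,u,[40,40]).mean(0).round(1))
E
```

```text
2.7667 [ 484.8 -337.2  118.4] -11.656623167579719 [-6.e-04  7.e-04 -1.e+00] [-0.78  0.22  1.88  0.    1.05 -0.58]
top [[ 491.6 -305.6   40. ]
 [ 477.5 -368.2   40. ]] [ 484.6 -336.9   40. ]
scene [[ 500.7 -303.9   40. ]
 [ 478.6 -368.5   40. ]] [ 489.7 -336.2   40. ]
```

Emit:
send_rows --commands "0.7 1.5 -20 0 0 -0.5;0 0 -20 0 0 0;0 0 -20 0 0 0;0 0 -18 0 0 0;0 0 -12 0 0 0;0 0 -8 0 0 0;0 0 -4.4 0 0 0;0 0 0 0 0 0"

```text
t: 3.43
eef_pos: [485.9, -333.8, 16.2]
tool_rot: [[0.21, 0.978, -0.001], [0.978, -0.21, 0.001], [0.001, -0.001, -1.0]]
force: [0.1, -0.7, -0.7]
width: 84.7
finger_force: 0.0
```

Emit:
send_rows --commands "0 0 0 0 0 0;0 0 0 0 0 0;0 0 0 0 0 0;0 0 0 0 0 0;0 0 0 0 0 0;0 0 0 0 0 0;0 0 0 0 0 0;0 0 0 0 0 0" --fingers 0 --squeeze 80

```text
t: 4.1
eef_pos: [486.6, -334.6, 17.7]
tool_rot: [[0.21, 0.978, 0.001], [0.978, -0.21, -0.001], [-0.001, 0.001, -1.0]]
force: [-0.1, -0.2, 3.1]
width: 16.7
finger_force: 80.2
```

Emit:
send_rows --commands "0 0 0 0 0 0;0 0 0 0 0 0;0 0 0 0 0 0;0 0 0 0 0 0;0 0 0 0 0 0;0 0 0 0 0 0;0 0 0 0 0 0;0 0 0 0 0 0"

```text
t: 4.77
eef_pos: [486.7, -334.6, 17.7]
tool_rot: [[0.21, 0.978, 0.001], [0.978, -0.21, -0.001], [-0.001, 0.001, -1.0]]
force: [0.3, -0.1, 6.6]
width: 16.3
finger_force: 80.5
```

Emit:
send_rows --commands "0 0 5 0 0 0;0 0 10 0 0 0;0 0 15 0 0 0;0 0 15 0 0 0;0 0 15 0 0 0;0 0 10 0 0 0;0 0 10 0 0 0;0 0 0 0 0 0"

```text
t: 5.43
eef_pos: [487.0, -334.9, 99.2]
tool_rot: [[0.21, 0.978, 0.003], [0.978, -0.21, -0.002], [-0.002, 0.003, -1.0]]
force: [0.4, -0.5, -1.7]
width: 16.4
finger_force: 79.4
```

Emit:
send_rows --commands "4 12 0 0 0 0;4 24 0 0 0 0;4 26 0 0 0 0;4 26 0 0 0 0;4 26 0 0 0 0;4 26 0 0 0 0;4 26 0 0 0 0;4 26 0 0 0 -0.8"

```text
t: 6.1
eef_pos: [517.2, -139.7, 95.5]
tool_rot: [[0.224, 0.975, -0.002], [0.975, -0.224, 0.002], [0.001, -0.003, -1.0]]
force: [0.8, 0.2, -2.0]
width: 16.2
finger_force: 79.4
```

Emit:
send_rows --commands "4 26 0 0 0 0;4 26 0 0 0 0;4 26 0 0 0 0;4 26 0 0 0 0;4 26 0 0 0 0;4 26 0 0 0 0;5 24 0 0 0 0;4 12 0 0 0 0"

```text
t: 6.77
eef_pos: [549.8, 53.0, 95.5]
tool_rot: [[0.222, 0.975, -0.003], [0.975, -0.222, 0.001], [0.0, -0.003, -1.0]]
force: [0.8, 0.4, -2.3]
width: 16.7
finger_force: 79.4
```

Emit:
send_rows --commands "0 0 -10 0 0 0;0 0 -15 0 0 0;0 0 -15 0 0 0;0 0 -5 0 0 0;0 0 0 0 0 0;0 0 0 0 0 0;0 0 0 0 0 0;0 0 0 0 0 0"

```text
t: 7.43
eef_pos: [552.0, 49.5, 53.0]
tool_rot: [[0.224, 0.975, 0.002], [0.975, -0.224, -0.0], [0.0, 0.002, -1.0]]
force: [-0.0, 0.5, -1.2]
width: 16.4
finger_force: 79.3
```

```bash
python3 - <<'E'
from h import *
from station import read_camera
t=read_camera('top');s=read_camera('scene');pickle.dump(t,open('top2.pkl','wb'));pickle.dump(s,open('scene2.pkl','wb'))
a=crop(t,135,155,80,90,5);b=crop(s,160,200,80,90,5)
cv2.imwrite('pics/d1.png',np.hstack([a,b]))
E
```

```text
(no output)
```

View pics/d1.png

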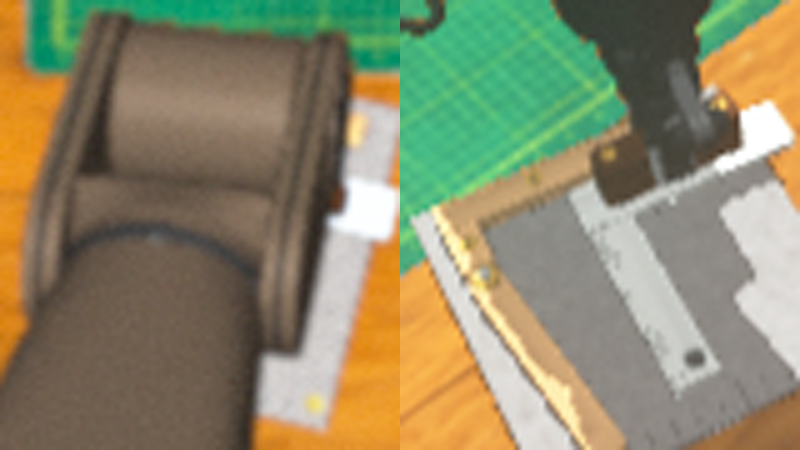

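The scene crop shows the square level in the grip over the board, its corner at (572,190) and its bare end at (680,392), clear of the swing fence.

Emit:
send_rows --commands "0 0 -6 0 0 0;0 0 -6 0 0 0;0 0 -5 0 0 0;0 0 -3 0 0 0;0 0 -2 0 0 0;0 0 -1 0 0 0;0 0 0 0 0 0;0 0 0 0 0 0"

```text
t: 8.2
eef_pos: [551.3, 49.8, 28.9]
tool_rot: [[0.224, 0.975, 0.0], [0.975, -0.224, -0.0], [0.0, 0.0, -1.0]]
force: [0.3, -0.1, -1.7]
width: 16.7
finger_force: 79.4
```

Emit:
send_rows --commands "0 0 -0.5 0 0 0;0 0 -0.5 0 0 0;0 0 -0.5 0 0 0;0 0 0 0 0 0;0 0 0 0 0 0;0 0 0 0 0 0;0 0 0 0 0 0;0 0 0 0 0 0"

```text
t: 8.87
eef_pos: [551.9, 49.8, 28.7]
tool_rot: [[0.224, 0.975, 0.001], [0.975, -0.224, -0.0], [0.0, 0.001, -1.0]]
force: [-2.1, 0.3, 5.2]
width: 16.6
finger_force: 80.4
```

Emit:
send_rows --commands "2.9 -0.7 0 0 0 0;2.9 -0.7 0 0 0 0;2.9 -0.7 0 0 0 0;2.9 -0.7 0 0 0 0;1.9 -0.4 0 0 0 0;0 0 0 0 0 0;0 0 0 0 0 0;0 0 0 0 0 0"

```text
t: 9.53
eef_pos: [566.0, 46.5, 28.7]
tool_rot: [[0.224, 0.975, 0.003], [0.975, -0.224, -0.0], [0.0, 0.003, -1.0]]
force: [-0.2, -0.3, 5.0]
width: 16.5
finger_force: 80.4
```

Emit:
send_rows --commands "1 -0.23 0 0 0 0;1 -0.23 0 0 0 0;1 -0.23 0 0 0 0;1 -0.23 0 0 0 0;0 0 0 0 0 0;0 0 0 0 0 0;0 0 0 0 0 0;0 0 0 0 0 0"

```text
t: 10.2
eef_pos: [569.5, 45.7, 28.7]
tool_rot: [[0.224, 0.975, 0.002], [0.975, -0.224, -0.0], [0.0, 0.002, -1.0]]
force: [-1.8, 0.9, 6.4]
width: 16.8
finger_force: 80.6
```

Emit:
send_rows --commands "1 -0.23 0 0 0 0;1 -0.23 0 0 0 0;1 -0.23 0 0 0 0;0 0 0 0 0 0;0 0 0 0 0 0;0 0 0 0 0 0;0 0 0 0 0 0;0 0 0 0 0 0"

```text
t: 10.87
eef_pos: [572.5, 45.1, 28.7]
tool_rot: [[0.224, 0.975, 0.002], [0.975, -0.224, -0.0], [0.0, 0.002, -1.0]]
force: [-1.7, 0.0, 6.4]
width: 16.3
finger_force: 80.6
```

```bash
python3 -c "
from station import readout;s=readout.get_state();print(s['force'],s['torque'],s['eef_pos'])"
```

```text
[-1.69354286  0.02807277  6.42692108] [ 0.04749336  0.38481589 -0.01312113] [572.5041518   45.05026504  28.72162476]
```

Emit:
send_rows --commands "0.8 -0.18 0 0 0 0;0.8 -0.18 0 0 0 0;0.8 -0.18 0 0 0 0;0 0 0 0 0 0;0 0 0 0 0 0;0 0 0 0 0 0;0 0 0 0 0 0;0 0 0 0 0 0"

```text
t: 11.53
eef_pos: [572.9, 45.0, 28.8]
tool_rot: [[0.223, 0.975, -0.004], [0.975, -0.223, 0.001], [-0.0, -0.004, -1.0]]
force: [-7.6, 0.2, 11.5]
width: 16.4
finger_force: 81.4
```

```bash
python3 -c "
from station import readout;s=readout.get_state();print(s['force'],s['torque'],s['eef_pos'])"
```

```text
[-7.62648456  0.15602607 11.51990086] [0.13811268 1.15220415 0.0856771 ] [572.88077725  44.98638662  28.7532695 ]
```

Emit:
send_rows --commands "0.2 2.9 0 0 0 0;0.7 2.9 0 0 0 0;0.7 2.9 0 0 0 0;0.7 2.9 0 0 0 0;0.7 2.9 0 0 0 0;0.5 1.9 0 0 0 0;0 0 0 0 0 0;0 0 0 0 0 0"

```text
t: 12.2
eef_pos: [576.3, 59.9, 28.7]
tool_rot: [[0.223, 0.975, -0.005], [0.975, -0.223, -0.002], [-0.003, -0.004, -1.0]]
force: [-8.9, -4.0, 12.3]
width: 16.5
finger_force: 81.4
```

Emit:
send_rows --commands "0.7 2.9 0 0 0 0;0.7 2.9 0 0 0 0;0.7 2.9 0 0 0 0;0.7 2.9 0 0 0 0;0.5 1.9 0 0 0 0;0.3 1.5 0 0 0 0;0 0 0 0 0 0;0 0 0 0 0 0"

```text
t: 12.87
eef_pos: [579.7, 74.6, 28.7]
tool_rot: [[0.223, 0.975, -0.005], [0.975, -0.223, -0.003], [-0.004, -0.004, -1.0]]
force: [-7.8, -4.6, 12.8]
width: 16.1
finger_force: 81.5
```

```bash
python3 - <<'E'
from h import *
from station import read_camera,readout
s=readout.get_state();print(s['force'],s['torque'],s['eef_pos'])
s=read_camera('scene');pickle.dump(s,open('scene3.pkl','wb'))
cv2.imwrite('pics/e1.png',crop(s,160,200,85,95,6))
E
```

```text
[-7.79796329 -4.55832152 12.79836723] [-0.62915351  1.3307539   0.09057771] [579.72632171  74.57053728  28.73973084]
```

View pics/e1.png

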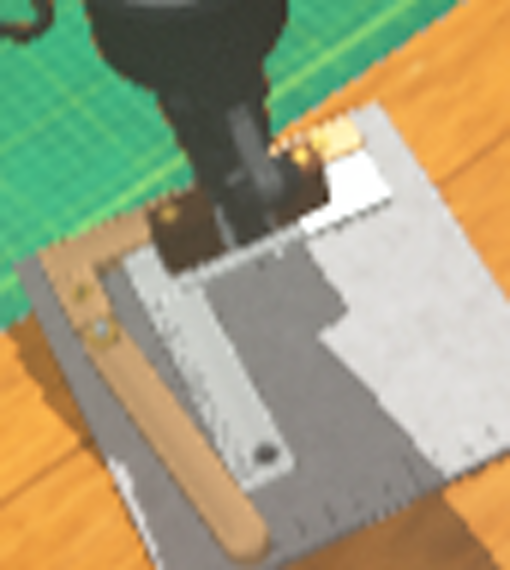

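The square lies along the rear fence, and its bare end at (240,488) just meets the swing fence. I'll go on toward the heel.

Emit:
send_rows --commands "0.35 1.5 0 0 0 0;0.35 1.5 0 0 0 0;0.35 1.5 0 0 0 0;0.35 1.5 0 0 0 0;0.35 1.5 0 0 0 0;0 0 0 0 0 0;0 0 0 0 0 0;0 0 0 0 0 0"

```text
t: 13.58
eef_pos: [581.4, 81.9, 28.7]
tool_rot: [[0.223, 0.975, -0.005], [0.975, -0.223, -0.003], [-0.004, -0.005, -1.0]]
force: [-8.5, -6.0, 12.7]
width: 16.5
finger_force: 81.5
```

Emit:
send_rows --commands "0.23 1 0 0 0 0;0.23 1 0 0 0 0;0.23 1 0 0 0 0;0 0 0 0 0 0;0 0 0 0 0 0;0 0 0 0 0 0;0 0 0 0 0 0;0 0 0 0 0 0"

```text
t: 14.25
eef_pos: [582.1, 84.7, 28.7]
tool_rot: [[0.223, 0.975, -0.005], [0.975, -0.223, -0.003], [-0.004, -0.005, -1.0]]
force: [-9.6, -6.3, 13.3]
width: 16.2
finger_force: 81.5
```

```bash
python3 -c "
from station import readout;s=readout.get_state();print(s['force'],s['torque'],s['eef_pos'])"
```

```text
[-9.59529263 -6.34851963 13.32790045] [-0.80198475  1.40652864  0.01254424] [582.09097826  84.74583227  28.74696733]
```

Emit:
send_rows --commands "0.23 1 0 0 0 0;0.23 1 0 0 0 0;0 0 0 0 0 0;0 0 0 0 0 0;0 0 0 0 0 0;0 0 0 0 0 0;0 0 0 0 0 0;0 0 0 0 0 0"

```text
t: 14.92
eef_pos: [582.4, 86.2, 28.7]
tool_rot: [[0.222, 0.975, -0.006], [0.975, -0.222, -0.004], [-0.005, -0.005, -1.0]]
force: [-10.0, -8.0, 11.8]
width: 15.9
finger_force: 81.6
```

Emit:
send_rows --commands "0.23 1 0 0 0 0;0.23 1 0 0 0 0;0 0 0 0 0 0;0 0 0 0 0 0;0 0 0 0 0 0;0 0 0 0 0 0;0 0 0 0 0 0;0 0 0 0 0 0"

```text
t: 15.58
eef_pos: [582.4, 86.2, 28.8]
tool_rot: [[0.222, 0.975, -0.008], [0.975, -0.222, -0.008], [-0.009, -0.006, -1.0]]
force: [-11.7, -15.2, 14.7]
width: 16.4
finger_force: 81.8
```

```bash
python3 -c "
from station import readout;s=readout.get_state();print(s['force'],s['torque'],s['eef_pos'])"
```

```text
[-11.72677746 -15.20632851  14.7200518 ] [-2.04043799  1.75867308  0.02852845] [582.41698899  86.19141542  28.79341271]
```

Emit:
send_rows --commands "0.5 0 0 0.3 -0.3 0;0.5 0 0 0.3 -0.3 0;0 0 0 0 0 0;0 0 0 0 0 0;0 0 0 0 0 0;0 0 0 0 0 0;0 0 0 0 0 0;0 0 0 0 0 0"

```text
t: 16.25
eef_pos: [582.4, 86.3, 28.7]
tool_rot: [[0.221, 0.975, -0.0], [0.975, -0.221, 0.003], [0.002, -0.001, -1.0]]
force: [-12.9, -14.4, 17.2]
width: 16.6
finger_force: 82.1
```

```bash
python3 - <<'E'
from h import *
from station import read_camera,readout
s=readout.get_state();print(s['force'],s['torque'],s['eef_pos'])
s=read_camera('scene');pickle.dump(s,open('scene4.pkl','wb'))
cv2.imwrite('pics/f1.png',crop(s,160,225,65,73,8))
E
```

```text
[-12.90288308 -14.3778536   17.18685697] [-2.40184912  2.3307871  -0.09339721] [582.44747532  86.28642359  28.70371568]
```

View pics/f1.png

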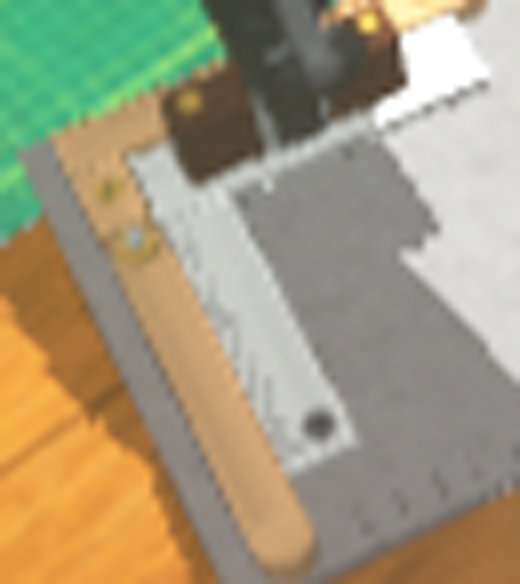

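Emit:
send_rows --commands "0 0 0 0 0 -0.4;0 0 0 0 0 -0.4;0 0 0 0 0 0;0 0 0 0 0 0;0 0 0 0 0 0;0 0 0 0 0 0;0 0 0 0 0 0;0 0 0 0 0 0"

```text
t: 16.97
eef_pos: [582.4, 86.3, 28.7]
tool_rot: [[0.231, 0.973, -0.0], [0.973, -0.231, 0.001], [0.001, -0.001, -1.0]]
force: [-13.9, -13.6, 17.7]
width: 16.1
finger_force: 82.2
```

```bash
cat > st.py <<'E'
from station import readout;import numpy as np
s=readout.get_state();R=np.array(s['tool_rot']);print(np.round(s['force'],1),np.round(s['torque'],3),np.round(s['eef_pos'],2),np.degrees(np.arctan2(R[1,1],R[0,1])).round(2),R[:,2].round(4))
E
python3 st.py
```

```text
[-13.9 -13.6  17.7] [-2.251  2.287  0.568] [582.41  86.26  28.68] -13.35 [-2.0e-04  1.3e-03 -1.0e+00]
```

Emit:
send_rows --commands "0 0 0 0 0 0.4;0 0 0 0 0 0;0 0 0 0 0 0;0 0 0 0 0 0;0 0 0 0 0 0;0 0 0 0 0 0;0 0 0 0 0 0;0 0 0 0 0 0"

```text
t: 17.63
eef_pos: [582.4, 86.3, 28.7]
tool_rot: [[0.226, 0.974, -0.0], [0.974, -0.226, 0.002], [0.002, -0.001, -1.0]]
force: [-13.3, -14.2, 17.4]
width: 16.5
finger_force: 82.1
```

```bash
python3 st.py
```

```text
[-13.3 -14.2  17.4] [-2.292  2.336  0.305] [582.44  86.27  28.72] -13.05 [-2.0e-04  1.8e-03 -1.0e+00]
```

Emit:
send_rows --commands "0 0 0 0 0 0.4;0 0 0 0 0 0.2;0 0 0 0 0 0;0 0 0 0 0 0;0 0 0 0 0 0;0 0 0 0 0 0;0 0 0 0 0 0;0 0 0 0 0 0"

```text
t: 18.3
eef_pos: [582.4, 86.3, 28.7]
tool_rot: [[0.219, 0.976, -0.0], [0.976, -0.219, 0.003], [0.003, -0.001, -1.0]]
force: [-13.8, -13.9, 16.9]
width: 16.3
finger_force: 82.2
```

```bash
python3 st.py
```

```text
[-13.8 -13.9  16.9] [-2.342  2.33  -0.185] [582.4   86.31  28.69] -12.62 [-4.0e-04  2.8e-03 -1.0e+00]
```

Emit:
send_rows --commands "0 0 0 -0.1 0 -0.2;0 0 0 0 0 0;0 0 0 0 0 0;0 0 0 0 0 0;0 0 0 0 0 0;0 0 0 0 0 0;0 0 0 0 0 0;0 0 0 0 0 0"

```text
t: 18.97
eef_pos: [582.4, 86.3, 28.7]
tool_rot: [[0.221, 0.975, -0.0], [0.975, -0.221, 0.001], [0.001, -0.001, -1.0]]
force: [-13.0, -13.3, 17.6]
width: 16.2
finger_force: 82.1
```

```bash
python3 st.py; python3 - <<'E'
from fit import *
from station import read_camera
s=read_camera('scene')
k=8;x0,y0=160,225
im=crop(s,x0,y0,65,73,k)
# board pose from the seated square: TCP ~ square(-14,-52); scene-only corner fit for the rest
a=-.2265
def W(b,p,z): c,n=np.cos(a),np.sin(a);b=np.array(b,float);return np.c_[p[0]+c*b[:,0]-n*b[:,1],p[1]+n*b[:,0]+c*b[:,1],np.full(len(b),z)]
p=(607.2,129.9)
for seg,z,col in(([(0,0),(-157,0)],23,(0,0,255)),([(-158,29),(28,29)],11,(255,0,0)),([(-26,18),(-157,18)],23,(0,255,0))):
    q=((proj(s,W(seg,p,z))-[x0,y0]+.5)*k-.5).round().astype(int);cv2.line(im,q[0].tolist(),q[1].tolist(),col,1)
cv2.imwrite('pics/g1.png',im)
E
```

```text
[-13.  -13.3  17.6] [-2.319  2.352 -0.091] [582.4   86.31  28.69] -12.78 [-4.e-04  8.e-04 -1.e+00]
```

View pics/g1.png

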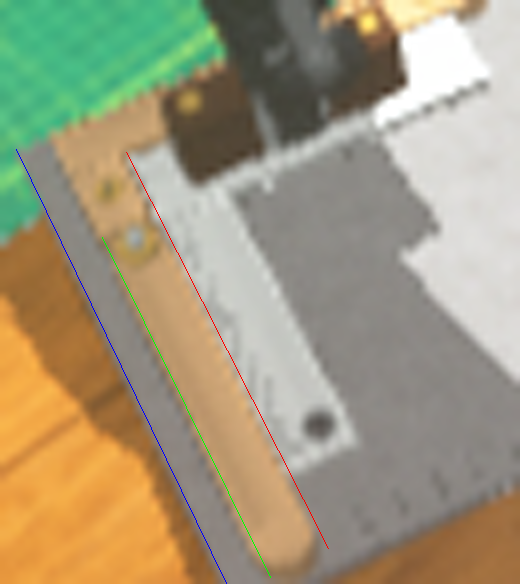

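The overlay shows the swing fence parallel to the plate edge and in line with the heel. The leg lies along it, with its bare end at (290,473) on the y=0 line. The forces press steadily on both sides, so I'm handing in.

```bash
python3 -c "
from station import order;print(order.sign_off())"
```

```text
the job is handed in; nothing more can be done
None
```

The square is home in the corner, flush on the rear fence and against the heel as far as the contact forces and the camera overlay show. The swing fence is pushed out square. The arm still grips the square and presses about 13 N against each side, and I handed the job in at about 19 s; the sign-off returned no verdict.

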